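# Zero the stroke counter and hold the capping press down

### The arm

A 7-joint arm with a two-finger parallel gripper is mounted at the origin on a cart in front of the work surface, level with it; the furniture and walls round the work are solid. World frame = base frame: x ahead of the robot, y to its left, z up, the work surface at z = 0. Lengths are in m, angles in rad, forces in N, time in s.
With the tool pointing down it reaches from about 0.425 to 0.925 m from the base axis. Payload 6.8 kg.
Tool frame: the origin (TCP) lies at the very end of the fingers, on their centre line; the grasp point (between the pads) lies 19 mm behind it; z points along the fingers, y is the line along which they close (so a half turn about z gives the same grasp; the last joint's range is limited). The gripper opens to 85 mm and grips with 20 to 120 N. Pads are 22 mm wide; open, the fingers measure 114 mm over their backs; the gripper's body (76 mm by 85 mm) begins 54 mm behind the grasp point. The pads swing forward as they close: fully open they stand 13 mm farther back than shut.
Start: joints at [1.199, 0.477, 0.022, 1.555, -0.011, 1.109, -0.083], TCP at [0.176, -0.652, 0.231] pointing down, gripper open.
Joint ranges: [-2.96, 2.96], [-0.34, 2.1], [-1.41, 1.46], [0.24, 2.44], [-1.37, 4.51], [0.17, 1.92], [-2.96, 2.96]. Speed limits (rad/s): [2.39, 2.39, 3.14, 3.14, 3.14, 3.14, 3.14].

### API

Orientations are given as a 3x3 rotation matrix whose columns are the frame's x, y, z axes.
In Python, from rig import sensors, read_camera, finish_job gives the robot as it stands.
- The arm moves only by the tool apply_moves, never from a script. Its argument "plan" is a list that holds one entry, the list of rows, each a list of 7 numbers: the turn, a rotation vector about the tool's x, y, z in degrees, then the shift along the tool's x, y, z in cm, then the opening, from -1 (shut) to 1 (fully open). A call has 1 to 12 rows; each row shifts and turns the commanded pose from where the row before left it, along the tool's axes as they then stand; what a row does not reach is not made up. A row lasts 1/12 s, in which the tool goes at most 41.7 mm and 7.16 degrees, less where a joint would pass 70% of its speed; a pose out of reach is approached as far as the arm can. A call is refused whole if a number of a shift passes 4.17 or a number of a turn 7.16, either way. A call with a gripper value outside its range is refused whole. The fingers move at their own pace and stop on an object; "force" is the grip in N (left out, the last holds). Time passes only in rows, so rows that do not move let the fingers close. It gives the time, the measured TCP pose, the force, the opening and the grip force at its end, in the units of the state.
- sensors.observe(): the state, without advancing time (a new reading comes with each control period).
- read_camera(name): name is "side" or "top" or "wrist"; returns a dict with "img" (384x512x3 uint8, blue, green, red), "range_z" (384x512 float32, m along the optical axis (not along the pixel's ray), 0 where there is no reading), "fx", "fy", "cx", "cy" (pixels), "k1" (the pictures are not rectified: a ray, as slopes to the right and down, at radius r is drawn at 1 + k1 r^2 times it, then the intrinsics apply), "R" (3x3) and "t" (3): a world point X has camera coordinates R X + t. Camera axes: x right, y down, z forward; pixel columns grow to the right and rows downward; lengths in m; the calibration is good to about 2 mm. A picture is of the moment at which its call begins.
- finish_job(): hands the job in; it is judged then, once.
The state is a dict: "t": time; "joint_positions": joint angles; "joint_velocities": joint speeds; "tau": joint torques, N m; "ee_pos": TCP position; "orientation": TCP orientation; "contact_force": force on the tool from outside, world axes, zero at the start; "torque": the same for the moment, N m; "gripper_width": finger opening in m; "gripper_force": force on a finger pad.
Only numpy, scipy, OpenCV 4.12 (cv2) and the standard library are available. Lean on these libraries where they do the work, as an engineer would, in place of code of your own. Each camera call takes 0.05 s, during which the arm holds its last target. There are 200 camera calls.

### The job

Start a new batch on the capping press: first turn the stroke counter's reset knob anticlockwise all the way back to its zero stop and let go of it. Then press the press's sprung lever down until the top of its pad is flush with the two metal shoulders either side of it, never driving it well below them, and finish while still holding it there; let nothing else on the bench be moved.

Things in the scene. Friction and masses are not known exactly. Their poses are not given: they have to be found in the camera images.
- press: fixed vial capping press: base plate 14 mm thick, a column at the back with the lever's pivot, a capped vial under the ram, two metal shoulders in front. Origin on the worktop below the ram's axis; x points from the lever's pad to the column, y left, z up. The plate spans x -130 to 100, y -162 to 62 mm; the column x 48 to 96, y -24 to 24, 146 mm high
- press_lever (a joint): the sprung lever, rad: 0 released (pad end 24 degrees above level), grows as the pad is pressed down; 0.42 level, pad flush with the shoulders; end stop 0.58. Pivot axis along the press's y at x 70, z 125 mm of the press. The spring pushes the pad up with about 3 N when released and 8 N at level, and raises the lever again when let go
- press_pad (a point): centre of the top of the black pad at the lever's free end, moving with the lever; the pad is 42 mm along the lever by 32 mm wide and lies 170 mm from the pivot; when released it stands about 68 mm higher than when flush and 20 mm nearer the column
- press_index (a point): fixed point midway between the tops of the two aluminium shoulders, 135 mm above the worktop: the centre of the pad's top comes here when flush. The shoulders stand to the left and right of the pad's path, 66 mm apart inside, each 30 mm (x) by 14 mm (y)
- counter: the stroke counter, a fixed grey box 74x74 mm and 46 tall with a round dial plate on top, standing on the press's base plate to the right of the lever; origin at the centre of its underside, turned by up to 0.3 rad from the press. Farther right, from y = -0.29 m of the world on, stands a fixed plate reader with its front at x 0.40, 0.22 m high there and 0.35 m high beyond x 0.65
- counter_knob (a joint): the counter's reset knob, rad: 0 at the zero stop (hard; a small steel pin beside the pointer, which then points along the counter's -x, towards the robot), grows clockwise seen from above. Starts between 0.5 and 1.4; stays where it is left, light friction (0.04 N m)
- counter_grip (a point): on the knob's upright axis at the height to grip, 16 mm above the dial plate, 79 mm above the worktop; turns with the knob. The knob's black bar grip is 42 mm long, 11 wide and 22 tall, its top 11 mm above this point; it runs along this point's x axis, the pointer at its -x end. Grip it across its 11 mm width
- vial_next: a capped glass vial, 29 mm across and 63 tall, standing on the press's base plate to the left of the column, waiting its turn; origin at the centre of its underside; loose, to be left alone
- forceps_plate: steel forceps, 126 mm long, 15 wide and 10 tall, lying on the press's base plate behind the stroke counter; origin at the centre of its underside; loose, to be left alone
- dish_front: a flat round culture dish, 60 mm across and 14 tall, on the worktop at its front edge, in front of the press; origin at the centre of its underside; loose, to be left alone
- marker: a marker pen, 135 mm long, 17 thick, lying on the worktop to the front left; origin at the centre of its underside; loose, to be left alone
- slides: a slide box, 36x87x47 mm, on the worktop to the left; origin at the centre of its underside; loose, to be left alone
- beaker: a small beaker, 49 mm across, 62 tall, on the worktop to the left; origin at the centre of its underside; loose, to be left alone
- pipette: a micropipette, 213 mm long, 27 thick, lying on the worktop at the right; origin at the centre of its underside; loose, to be left alone

How it is judged:
By the outcome, as a careful person would: the job done as asked, in the order asked, and still so for the second after the job is handed in, while the arm keeps its last pose, push and grip.
It also fails if it takes over 48 s, if anything falls off the work surface, if the arm or the gripper's body presses on something with over 40 N, if the wrist force passes 120 N, or if a joint passes its speed limit or range.

## Working session

There is one attempt and no reset: what is moved stays moved. The work goes in short steps, Python scripts to look and compute and a tool call to move; the robot and the scene stay as the last step left them, time stands still between calls to the robot, and variables do not carry over. Pictures are saved under pics/ and viewed, at most 10 in all, crops included, and the job is handed in when it is done.

Besides the shell and the picture viewer there is one more tool, called after "Call:" as name(argument=value, ...) on one line, values as JSON. apply_moves: Moves the arm, as the interface text tells. Its arguments: {"type":"object","properties":{"plan":{"type":"array"},"force":{"type":"number"}},"required":["plan"]}

```bash
mkdir -p pics; ls; python3 - <<'E'
from rig import sensors, read_camera
import cv2,numpy as np,pickle
s=sensors.observe()
for k in s: print(k,np.round(s[k],4).tolist())
for n in("top","side"):
    c=read_camera(n); pickle.dump(c,open(n+".pkl","wb")); cv2.imwrite(f"pics/{n}0.png",cv2.resize(c["img"],(800,600)))
    print(n,c["fx"],c["cx"],c["cy"],c["k1"],(-c["R"].T@c["t"]).round(3),c["R"].round(3).tolist())
E
```

```text
pics
t 0.0
joint_positions [1.1989, 0.4778, 0.0224, 1.5564, -0.0115, 1.1093, -0.0831]
joint_velocities [-0.0003, 0.0005, -0.0003, -0.0003, 0.0006, -0.0007, 0.0004]
tau [0.0008, -59.6447, 1.6089, -28.1197, 0.0126, 0.0094, 0.0]
ee_pos [0.1758, -0.6511, 0.2303]
orientation [[0.9654, 0.2607, -0.0006], [0.2607, -0.9654, 0.0017], [-0.0002, -0.0018, -1.0]]
contact_force [0.6034, -0.1529, -0.0484]
torque [-0.0196, -0.0026, 0.0273]
gripper_force 0.0
gripper_width 0.0854
top 383.44046241812424 252.68460183274877 183.4394198297888 -0.024404382965772648 [0.254 0.036 1.509] [[0.025, -1.0, -0.001], [-0.975, -0.024, -0.221], [0.221, 0.006, -0.975]]
side 495.18785223427915 254.39148899522624 191.0841895724246 -0.15398391851383175 [0.221 0.846 1.346] [[-0.927, -0.375, -0.008], [-0.301, 0.756, -0.581], [0.224, -0.536, -0.814]]
```

View pics/top0.png

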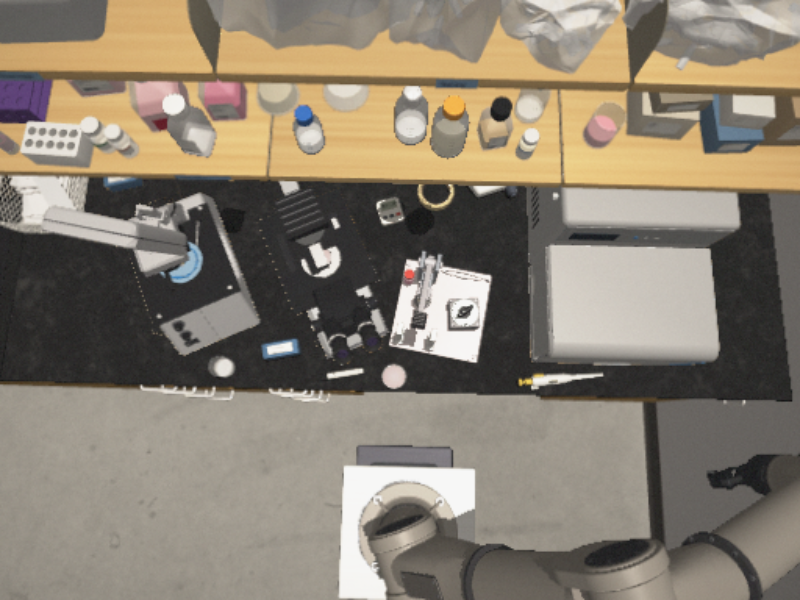

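View pics/side0.png

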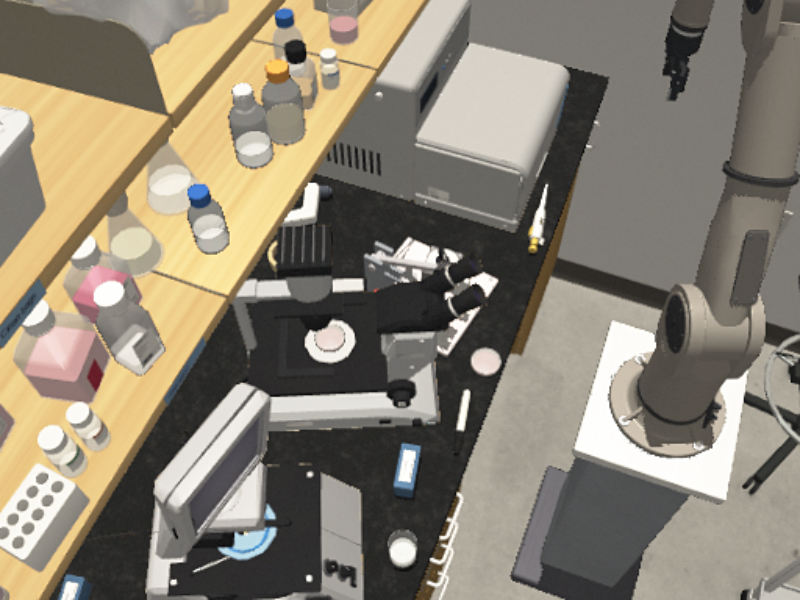

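```bash
cat > h.py <<'E'
import numpy as np,cv2,pickle
def K(c): return np.array([[c["fx"],0,c["cx"]],[0,c["fy"],c["cy"]],[0,0,1.]]),np.array([c["k1"],0,0,0,0])
def cloud(c):
    h,w=c["range_z"].shape; uv=np.stack(np.meshgrid(np.arange(w),np.arange(h)),-1).reshape(-1,1,2).astype(float)
    k,d=K(c); n=cv2.undistortPoints(uv,k,d).reshape(h,w,2); z=c["range_z"][...,None]
    P=np.concatenate([n*z,z],-1); return (P-c["t"])@c["R"]
def onplane(c,uv,z):
    k,d=K(c); n=cv2.undistortPoints(np.array(uv,float).reshape(-1,1,2),k,d).reshape(-1,2)
    r=np.c_[n,np.ones(len(n))]@c["R"]; o=-c["R"].T@c["t"]; return o+r*((z-o[2])/r[:,2:])
def proj(c,X):
    k,d=K(c); return cv2.projectPoints(np.array(X,float).reshape(-1,1,3),cv2.Rodrigues(c["R"])[0],np.array(c["t"]),k,d)[0].reshape(-1,2)
E
python3 - <<'E'
from h import *
c=pickle.load(open("top.pkl","rb"));P=cloud(c)
x0,y0=240,155
im=cv2.resize(c["img"][y0:y0+80,x0:x0+85],None,fx=7,fy=7,interpolation=cv2.INTER_CUBIC);cv2.imwrite("pics/topc.png",im)
g=c["img"].min(2);m=(g>150)&(abs(P[...,2]-.014)<.012);m[:y0]=0;m[y0+80:]=0;m[:,:x0]=0;m[:,x0+85:]=0
q=P[m];print(len(q),np.median(q[:,2]))
m2=cv2.morphologyEx(m.astype(np.uint8),cv2.MORPH_OPEN,np.ones((3,3)))>0
r=cv2.minAreaRect(P[m2][:,:2].astype(np.float32)*1000);print(r,cv2.boxPoints(r).round(1).tolist())
for z in (.06,.135,.146):
  mm=(abs(P[...,2]-z)<.008);mm[:y0]=0;mm[y0+80:]=0;mm[:,:x0]=0;mm[:,x0+85:]=0
  v,u=np.nonzero(mm);print(z,[(a,b,*P[b,a].round(3).tolist()) for a,b in list(zip(u,v))[::6]][:40])
E
```

```text
1974 0.013625717604366754
((537.635986328125, -71.5919189453125), (222.75836181640625, 228.5537109375), 80.00203704833984) [[405.79998779296875, -161.39999389648438], [630.7999877929688, -201.10000610351562], [669.5, 18.299999237060547], [444.3999938964844, 57.900001525878906]]
0.06 [(np.int64(271), np.int64(168), 0.646, -0.025, 0.063), (np.int64(264), np.int64(177), 0.609, 0.002, 0.063), (np.int64(264), np.int64(178), 0.604, 0.002, 0.066), (np.int64(264), np.int64(179), 0.603, 0.001, 0.056), (np.int64(289), np.int64(191), 0.557, -0.096, 0.056), (np.int64(296), np.int64(191), 0.556, -0.122, 0.063), (np.int64(302), np.int64(191), 0.558, -0.146, 0.059), (np.int64(288), np.int64(192), 0.553, -0.092, 0.058), (np.int64(294), np.int64(192), 0.553, -0.115, 0.058), (np.int64(300), np.int64(192), 0.553, -0.138, 0.063), (np.int64(287), np.int64(193), 0.548, -0.088, 0.059), (np.int64(293), np.int64(193), 0.549, -0.111, 0.06), (np.int64(300), np.int64(193), 0.549, -0.138, 0.064), (np.int64(287), np.int64(194), 0.546, -0.089, 0.054), (np.int64(293), np.int64(194), 0.545, -0.111, 0.059), (np.int64
[... 3005 characters left out ...]
), (np.int64(272), np.int64(167), 0.628, -0.025, 0.141), (np.int64(270), np.int64(168), 0.624, -0.018, 0.144), (np.int64(268), np.int64(169), 0.62, -0.011, 0.142), (np.int64(281), np.int64(169), 0.62, -0.058, 0.147), (np.int64(280), np.int64(170), 0.616, -0.055, 0.146), (np.int64(276), np.int64(171), 0.614, -0.04, 0.139), (np.int64(275), np.int64(172), 0.609, -0.036, 0.143), (np.int64(274), np.int64(173), 0.606, -0.033, 0.142), (np.int64(273), np.int64(174), 0.601, -0.029, 0.145), (np.int64(275), np.int64(175), 0.598, -0.037, 0.143), (np.int64(273), np.int64(177), 0.589, -0.029, 0.146), (np.int64(257), np.int64(206), 0.481, 0.027, 0.142), (np.int64(277), np.int64(217), 0.443, -0.046, 0.141)]
```

View pics/topc.png

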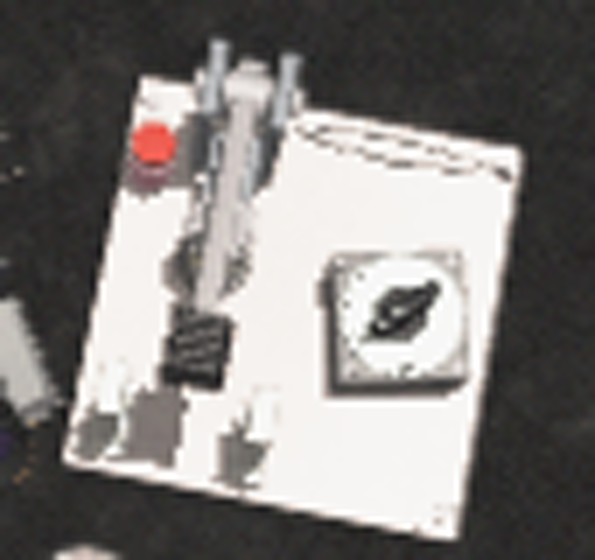

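```bash
cat >> h.py <<'E'
def goto(target,yaw=None):
    "print remaining shift in tool axes (cm) and yaw turn about tool z (deg), now"
    from rig import sensors
    s=sensors.observe();R=np.array(s["orientation"]);d=R.T@(np.array(target)-s["ee_pos"])*100
    y=np.degrees(np.arctan2(R[1,0],R[0,0]))
    print("t",round(float(s["t"]),2),"pos",np.round(s["ee_pos"],4),"yaw",y.round(2),"tz",R[:,2].round(4),"shift cm",d.round(2),"turn z",None if yaw is None else round(-(((yaw-y)+180)%360-180),2),"F",np.round(s["contact_force"],1),"T",np.round(s["torque"],2),"q",np.round(s["joint_positions"],2))
E
python3 - <<'E'
from h import *
c=pickle.load(open("top.pkl","rb"));P=cloud(c)
m=(P[...,2]>.048)&(P[...,2]<.075)&(P[...,0]>.44)&(P[...,0]<.6)&(P[...,1]<-.07)&(P[...,1]>-.2)
r=cv2.minAreaRect(P[m][:,:2].astype(np.float32)*1000);print(r,m.sum())
g=c["img"].max(2)
u=onplane(c,[[240+403/7,155+310/7],[240+437/7,155+288/7],[240+368/7,155+337/7]],.088);print(u.round(4))
mk=(g<90);v,uu=np.nonzero(mk&(np.hypot(P[...,0]-.525,P[...,1]+.12)<.026));q=onplane(c,np.c_[uu,v],.085)[:,:2]
w,V=np.linalg.eigh(np.cov(q.T));print(len(q),q.mean(0),np.degrees(np.arctan2(V[1,1],V[0,1])),np.sqrt(w))
goto([.44,-.14,.30],126)
E
```

```text
((522.3624877929688, -125.27330017089844), (72.28053283691406, 74.24175262451172), 0.6875366568565369) 332
[[ 0.5194 -0.1256  0.088 ]
 [ 0.5319 -0.144   0.088 ]
 [ 0.5042 -0.1068  0.088 ]]
31 [ 0.52118803 -0.12501509] 128.57066021320006 [0.00454757 0.01050809]
t 0.1 pos [ 0.1759 -0.6511  0.2304] yaw 15.11 tz [-6.0e-04  1.5e-03 -1.0e+00] shift cm [ 38.83 -42.47  -6.89] turn z -110.89 F [-0.3  0.4  0.1] T [ 0.05 -0.05  0.  ] q [ 1.2   0.48  0.02  1.56 -0.01  1.11 -0.08]
```

Call:
apply_moves(plan=[[[0, 0, 0, 0, 0, -3, 0], [0, 0, 0, 0, 0, -3, 0], [0, 0, 0, 1, -3, -1, 0], [0, 0, 0, 2, -3, 0, 0], [0, 0, 0, 2.5, -3, 0, 0], [0, 0, 0, 2.5, -3, 0, 0], [0, 0, 0, 2.5, -3, 0, 0], [0, 0, 0, 2.5, -3, 0, 0], [0, 0, 0, 2.5, -3, 0, 0], [0, 0, 0, 2.5, -3, 0, 0], [0, 0, 0, 2.5, -3, 0, 0], [0, 0, 0, 2.5, -3, 0, 0]]])

```text
t: 1.1
ee_pos: [0.32, -0.3001, 0.3011]
orientation: [[0.965, 0.261, -0.0], [0.261, -0.965, -0.0], [-0.0, 0.0, -1.0]]
contact_force: [1.0, 0.1, -0.5]
gripper_width: 0.0428
gripper_force: 0.0
```

Call:
apply_moves(plan=[[[0, 0, 0, 2.5, -3, 0, 0], [0, 0, 0, 2.5, -3, 0, 0], [0, 0, 0, 2.5, -3, 0, 0], [0, 0, 0, 2.5, -2, 0, 0], [0, 0, -7, 0, 0, 0, 0], [0, 0, -7, 0, 0, 0, 0], [0, 0, -7, 0, 0, 0, 0], [0, 0, -7, 0, 0, 0, 0], [0, 0, -7, 0, 0, 0, 0], [0, 0, -7, 0, 0, 0, 0], [0, 0, -7, 0, 0, 0, 0], [0, 0, -7, 0, 0, 0, 0]]])

```text
t: 2.1
ee_pos: [0.3874, -0.1697, 0.301]
orientation: [[0.318, 0.948, -0.001], [0.948, -0.318, 0.0], [-0.0, -0.001, -1.0]]
contact_force: [0.2, -0.1, -0.4]
gripper_width: 0.0428
gripper_force: 0.0
```

```bash
python3 -c "
from h import *
goto([.522,-.125,.2],127)"
```

```text
t 2.1 pos [ 0.3874 -0.1697  0.301 ] yaw 71.46 tz [-7.e-04  2.e-04 -1.e+00] shift cm [ 8.52 11.35 10.09] turn z -55.54 F [ 0.2 -0.1 -0.4] T [0.02 0.08 0.02] q [ 0.66  0.01 -0.39  2.01  0.    1.13 -0.06]
```

Call:
apply_moves(plan=[[[0, 0, -7, 0, 0, 0, 0], [0, 0, -7, 0, 0, 0, 0], [0, 0, -7, 0, 0, 0, 0], [0, 0, -7, 0, 0, 0, 0], [0, 0, -7, 0, 0, 0, 0], [0, 0, -7, 0, 0, 0, 0], [0, 0, -7, 0, 0, 0, 0], [0, 0, -6.5, 0, 0, 0, 0], [0, 0, 0, -1.1, 3.4, 1, 0], [0, 0, 0, -1.1, 3.4, 1, 0], [0, 0, 0, -1.1, 3.4, 1, 0], [0, 0, 0, -1.1, 3.2, 1, 0]]])

```text
t: 3.1
ee_pos: [0.5229, -0.1245, 0.2606]
orientation: [[-0.596, 0.803, 0.0], [0.803, 0.596, 0.0], [0.0, 0.0, -1.0]]
contact_force: [0.4, -0.7, 0.2]
gripper_width: 0.0427
gripper_force: 0.0
```

```bash
python3 - <<'E'
from h import *
from rig import read_camera
for n in("wrist","top"):
    c=read_camera(n); pickle.dump(c,open(n+"1.pkl","wb"))
    if n=="wrist": cv2.imwrite("pics/w1.png",c["img"])
goto([.522,-.125,.12],127)
c=pickle.load(open("wrist1.pkl","rb"));print(proj(c,[[.522,-.125,.09],[.522-.015,-.125+.015*1.33,.09]]))
E
```

```text
t 3.2 pos [ 0.5244 -0.1221  0.2589] yaw 126.88 tz [-0.0014  0.0037 -1.    ] shift cm [-0.14 -0.39 13.89] turn z -0.12 F [-1.3  0.5 -0.5] T [0.04 0.05 0.  ] q [ 0.5   0.26 -0.46  1.82  0.13  1.09  0.64]
[[256.18928925 171.62733717]
 [255.99465384 146.62076969]]
```

View pics/w1.png

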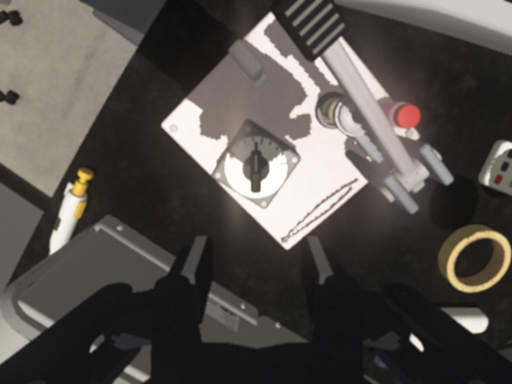

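```bash
python3 - <<'E'
from h import *
c=pickle.load(open("wrist1.pkl","rb"));P=cloud(c);im=c["img"]
cv2.imwrite("pics/w1c.png",cv2.resize(im[110:220,200:315],None,fx=5,fy=5,interpolation=cv2.INTER_CUBIC))
g=im.max(2); near=np.hypot(P[...,0]-.522,P[...,1]+.125)
m=(P[...,2]>.052)&(P[...,2]<.07)&(near<.07)
r=cv2.minAreaRect(P[m][:,:2].astype(np.float32)*1000);print("box",r)
k=(P[...,2]>.077)&(P[...,2]<.1)&(near<.04);q=P[k];print(k.sum(),np.median(q[:,2]))
r=cv2.minAreaRect(q[:,:2].astype(np.float32)*1000);print("knob",r,cv2.boxPoints(r))
w,V=np.linalg.eigh(np.cov(q[:,:2].T));print(q.mean(0),np.degrees(np.arctan2(V[1,1],V[0,1])))
d=(abs(P[...,2]-.063)<.006)&(near<.034)&(g>170);v,u=np.nonzero(d)
(cc,rad)=cv2.minEnclosingCircle(np.c_[u,v].astype(np.float32));print("dial",cc,rad,onplane(c,[cc],.063))
E
```

```text
box ((522.8579711914062, -127.11226654052734), (74.24455261230469, 73.81219482421875), 3.3676235675811768)
449 0.08881544084073718
knob ((522.3473510742188, -126.81410217285156), (10.994380950927734, 40.534027099609375), 35.97743606567383) [[ 505.99258 -113.64247]
 [ 529.80493 -146.44456]
 [ 538.70215 -139.98573]
 [ 514.8898  -107.18364]]
[ 0.5213241  -0.12578365  0.08845729] 125.79874537138832
dial (256.0997009277344, 164.81484985351562) 31.470064163208008 [[ 0.52116226 -0.12411143  0.063     ]]
```

View pics/w1c.png

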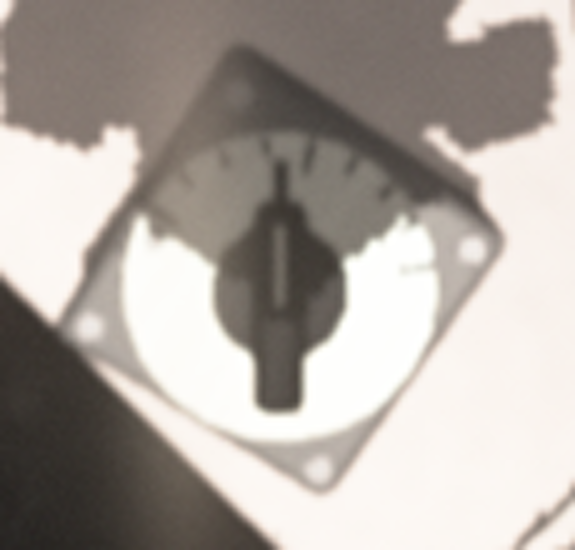

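Call:
apply_moves(plan=[[[0, 0, 0, -0.2, -0.4, 2.5, 0], [0, 0, 0, 0, 0, 2.5, 0], [0, 0, 0, 0, 0, 2.5, 0], [0, 0, 0, 0, 0, 2.5, 0], [0, 0, 0, 0, 0, 2.5, 0], [0, 0, 0, 0, 0, 1.5, 0], [0, 0, 0, 0, 0, 0, 0], [0, 0, 0, 0, 0, 0, 0], [0, 0, 0, 0, 0, 0, 0]]])

```text
t: 3.95
ee_pos: [0.5201, -0.1294, 0.1224]
orientation: [[-0.596, 0.803, 0.001], [0.803, 0.596, -0.0], [-0.001, 0.001, -1.0]]
contact_force: [0.7, 0.2, 0.9]
gripper_width: 0.0427
gripper_force: 0.0
```

```bash
python3 -c "
from h import *
goto([.522,-.1265,.068],126.5)"
```

```text
t 3.95 pos [ 0.5201 -0.1294  0.1224] yaw 126.6 tz [ 1.4e-03 -4.0e-04 -1.0e+00] shift cm [0.13 0.32 5.44] turn z 0.1 F [0.7 0.2 0.9] T [-0.05 -0.   -0.03] q [ 0.47  0.42 -0.42  1.97  0.23  0.8   0.56]
```

Call:
apply_moves(plan=[[[0, 0, 0, 0.1, 0.3, 1.5, 0], [0, 0, 0, 0, 0, 1.5, 0], [0, 0, 0, 0, 0, 1.2, 0], [0, 0, 0, 0, 0, 0.8, 0], [0, 0, 0, 0, 0, 0, 0], [0, 0, 0, 0, 0, 0, 0], [0, 0, 0, 0, 0, 0, 0]]])

```text
t: 4.53
ee_pos: [0.5219, -0.1267, 0.0721]
orientation: [[-0.596, 0.803, 0.001], [0.803, 0.596, -0.0], [-0.001, 0.001, -1.0]]
contact_force: [-0.4, 0.0, 0.4]
gripper_width: 0.0429
gripper_force: 0.0
```

```bash
python3 -c "
from h import *
goto([.522,-.1265,.068],126.5)"
```

```text
t 4.53 pos [ 0.5219 -0.1267  0.0721] yaw 126.61 tz [ 1.1e-03 -3.0e-04 -1.0e+00] shift cm [0.01 0.02 0.41] turn z 0.11 F [-0.4  0.   0.4] T [ 0.03  0.06 -0.  ] q [ 0.43  0.49 -0.39  1.99  0.28  0.71  0.51]
```

Close on the knob.

Call:
apply_moves(plan=[[[0, 0, 0, 0, 0, 0.3, 0], [0, 0, 0, 0, 0, 0, -0.5], [0, 0, 0, 0, 0, 0, -0.8], [0, 0, 0, 0, 0, 0, -0.9], [0, 0, 0, 0, 0, 0, -1], [0, 0, 0, 0, 0, 0, -1], [0, 0, 0, 0, 0, 0, -1], [0, 0, 0, 0, 0, 0, -1]]], force=25)

```text
t: 5.2
ee_pos: [0.5228, -0.1263, 0.0695]
orientation: [[-0.597, 0.803, 0.003], [0.803, 0.597, -0.0], [-0.002, 0.002, -1.0]]
contact_force: [1.0, 1.2, 5.0]
gripper_width: 0.0101
gripper_force: 31.2
```

```bash
python3 -c "
from h import *
goto([.522,-.1265,.068],126.5)"
```

```text
t 5.2 pos [ 0.5228 -0.1263  0.0695] yaw 126.63 tz [ 3.e-03 -1.e-04 -1.e+00] shift cm [ 0.03 -0.08  0.15] turn z 0.13 F [1.  1.2 5. ] T [ 0.18 -0.06  0.02] q [ 0.43  0.5  -0.39  1.99  0.29  0.7   0.5 ]
```

Call:
apply_moves(plan=[[[0, 0, 0, 0, 0, -0.2, -1], [0, 0, -4, 0, 0, 0, -1], [0, 0, -4, 0, 0, 0, -1], [0, 0, -4, 0, 0, 0, -1], [0, 0, -4, 0, 0, 0, -1], [0, 0, -4, 0, 0, 0, -1], [0, 0, -4, 0, 0, 0, -1], [0, 0, -4, 0, 0, 0, -1], [0, 0, -4, 0, 0, 0, -1], [0, 0, -4, 0, 0, 0, -1], [0, 0, -4, 0, 0, 0, -1], [0, 0, -4, 0, 0, 0, -1]]])

```text
t: 6.2
ee_pos: [0.5227, -0.1264, 0.0697]
orientation: [[-0.987, 0.16, 0.003], [0.16, 0.987, 0.001], [-0.003, 0.002, -1.0]]
contact_force: [7.9, -0.0, -13.7]
gripper_width: 0.0104
gripper_force: 28.3
```

```bash
python3 -c "
from h import *
goto([.522,-.1265,.068],182)"
```

```text
t 6.2 pos [ 0.5227 -0.1264  0.0697] yaw 170.81 tz [ 0.0029  0.0012 -1.    ] shift cm [ 0.07 -0.02  0.17] turn z -11.19 F [  7.9  -0.  -13.7] T [-0.04 -1.62 -0.1 ] q [ 0.58  0.53 -0.58  1.98  0.42  0.74  1.16]
```

Call:
apply_moves(plan=[[[0, 0, -2, 0, 0, 0.1, -1], [0, 0, -2, 0, 0, 0, -1], [0, 0, -2, 0, 0, 0, -1], [0, 0, 0, 0, 0, 0, -1], [0, 0, 0, 0, 0, 0, -1]]])

```text
t: 6.62
ee_pos: [0.5227, -0.1265, 0.0697]
orientation: [[-0.998, 0.06, 0.003], [0.06, 0.998, 0.001], [-0.003, 0.001, -1.0]]
contact_force: [5.6, 1.3, -4.1]
gripper_width: 0.01
gripper_force: 29.7
```

```bash
python3 -c "
from h import *
goto([.522,-.1265,.068],182)"
```

```text
t 6.62 pos [ 0.5227 -0.1265  0.0697] yaw 176.57 tz [ 2.9e-03  5.0e-04 -1.0e+00] shift cm [ 0.07 -0.01  0.17] turn z -5.43 F [ 5.6  1.3 -4.1] T [ 0.09 -1.1   0.03] q [ 0.6   0.54 -0.6   1.98  0.44  0.75  1.24]
```

Call:
apply_moves(plan=[[[0, 0, -2, 0, 0, 0, -1], [0, 0, 0, 0, 0, 0, -1], [0, 0, 0, 0, 0, 0, -1]]])

```text
t: 6.87
ee_pos: [0.5227, -0.1265, 0.0696]
orientation: [[-1.0, 0.025, 0.003], [0.025, 1.0, 0.0], [-0.003, 0.0, -1.0]]
contact_force: [4.6, 0.3, -4.8]
gripper_width: 0.0101
gripper_force: 29.7
```

```bash
python3 -c "
from h import *
goto([.522,-.1265,.068],182)"
```

```text
t 6.87 pos [ 0.5227 -0.1265  0.0696] yaw 178.57 tz [ 2.9e-03  4.0e-04 -1.0e+00] shift cm [ 0.07 -0.01  0.16] turn z -3.43 F [ 4.6  0.3 -4.8] T [ 0.16 -1.22  0.05] q [ 0.6   0.54 -0.61  1.98  0.45  0.75  1.27]
```

Call:
apply_moves(plan=[[[0, 0, -2, 0, 0, 0, -1], [0, 0, 0, 0, 0, 0, -1], [0, 0, 0, 0, 0, 0, -1]]])

```text
t: 7.12
ee_pos: [0.5227, -0.1265, 0.0697]
orientation: [[-1.0, -0.01, 0.003], [-0.01, 1.0, 0.0], [-0.003, 0.0, -1.0]]
contact_force: [5.5, 1.1, -4.4]
gripper_width: 0.0101
gripper_force: 29.7
```

```bash
python3 -c "
from h import *
goto([.522,-.1265,.068],182)"
```

```text
t 7.12 pos [ 0.5227 -0.1265  0.0697] yaw -179.43 tz [ 2.9e-03  3.0e-04 -1.0e+00] shift cm [ 0.07 -0.    0.17] turn z -1.43 F [ 5.5  1.1 -4.4] T [ 0.02 -1.19  0.08] q [ 0.61  0.54 -0.62  1.98  0.45  0.75  1.3 ]
```

Call:
apply_moves(plan=[[[0, 0, -2, 0, 0, 0, -1], [0, 0, 0, 0, 0, 0, -1], [0, 0, 0, 0, 0, 0, -1]]])

```text
t: 7.37
ee_pos: [0.5227, -0.1264, 0.0697]
orientation: [[-0.999, -0.045, 0.003], [-0.045, 0.999, 0.0], [-0.003, 0.0, -1.0]]
contact_force: [5.5, 0.9, -4.8]
gripper_width: 0.0105
gripper_force: 29.7
```

```bash
python3 -c "
from h import *
goto([.522,-.1265,.068],182)"
```

```text
t 7.37 pos [ 0.5227 -0.1264  0.0697] yaw -177.43 tz [ 2.9e-03  3.0e-04 -1.0e+00] shift cm [ 0.07 -0.    0.17] turn z 0.57 F [ 5.5  0.9 -4.8] T [ 0.04 -1.2  -0.  ] q [ 0.61  0.55 -0.63  1.98  0.46  0.75  1.33]
```

Call:
apply_moves(plan=[[[0, 0, -2, 0, 0, 0, -1], [0, 0, 0, 0, 0, 0, -1], [0, 0, 0, 0, 0, 0, -1]]])

```text
t: 7.62
ee_pos: [0.5227, -0.1265, 0.0697]
orientation: [[-0.997, -0.078, 0.003], [-0.078, 0.997, 0.001], [-0.003, 0.0, -1.0]]
contact_force: [6.4, 0.7, -4.4]
gripper_width: 0.0105
gripper_force: 30.5
```

```bash
python3 -c "
from h import *
goto([.522,-.1265,.068],182)"
```

```text
t 7.62 pos [ 0.5227 -0.1265  0.0697] yaw -175.52 tz [ 2.8e-03  7.0e-04 -1.0e+00] shift cm [0.07 0.   0.17] turn z 2.48 F [ 6.4  0.7 -4.4] T [ 0.15 -1.22 -0.37] q [ 0.62  0.55 -0.63  1.98  0.47  0.76  1.36]
```

Call:
apply_moves(plan=[[[0, 0, -2, 0, 0, 0, -1], [0, 0, 0, 0, 0, 0, -1], [0, 0, 0, 0, 0, 0, -1]]])

```text
t: 7.87
ee_pos: [0.5227, -0.1265, 0.0697]
orientation: [[-0.994, -0.112, 0.003], [-0.112, 0.994, 0.001], [-0.003, 0.001, -1.0]]
contact_force: [5.9, 2.4, -4.4]
gripper_width: 0.0102
gripper_force: 39.7
```

```bash
python3 -c "
from h import *
from rig import read_camera
goto([.522,-.1265,.068],182)
c=read_camera('wrist');pickle.dump(c,open('wrist2.pkl','wb'));cv2.imwrite('pics/w2.png',c['img'])"
```

```text
t 7.87 pos [ 0.5227 -0.1265  0.0697] yaw -173.6 tz [ 0.0028  0.001  -1.    ] shift cm [0.07 0.01 0.17] turn z 4.4 F [ 5.9  2.4 -4.4] T [ 0.21 -1.18 -0.79] q [ 0.63  0.55 -0.64  1.98  0.47  0.76  1.39]
```

View pics/w2.png

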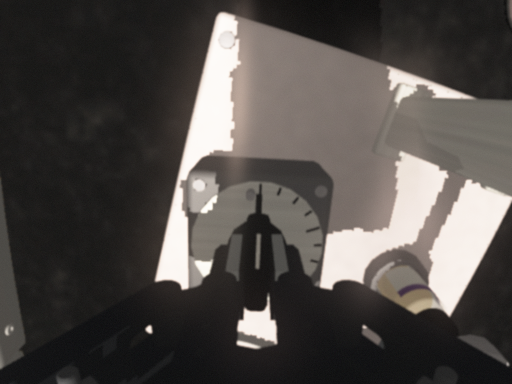

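Call:
apply_moves(plan=[[[0, 0, 2, 0, 0, 0, -1], [0, 0, 0, 0, 0, 0, -1], [0, 0, 0, 0, 0, 0, -1]]])

```text
t: 8.17
ee_pos: [0.5227, -0.1265, 0.0697]
orientation: [[-0.997, -0.078, 0.003], [-0.078, 0.997, 0.001], [-0.003, 0.0, -1.0]]
contact_force: [6.0, 0.8, -4.8]
gripper_width: 0.0101
gripper_force: 30.7
```

```bash
python3 -c "
from h import *
goto([.522,-.1265,.068],182)"
```

```text
t 8.17 pos [ 0.5227 -0.1265  0.0697] yaw -175.53 tz [ 2.8e-03  6.0e-04 -1.0e+00] shift cm [0.07 0.   0.17] turn z 2.47 F [ 6.   0.8 -4.8] T [ 0.15 -1.23 -0.42] q [ 0.62  0.55 -0.63  1.98  0.47  0.76  1.36]
```

Call:
apply_moves(plan=[[[0, 0, 1.5, 0, 0, 0, -1], [0, 0, 0, 0, 0, 0, -1], [0, 0, 0, 0, 0, 0, -0.7], [0, 0, 0, 0, 0, 0, -0.4], [0, 0, 0, 0, 0, 0, 0], [0, 0, 0, 0, 0, 0, 0], [0, 0, 0, 0, 0, 0, 0], [0, 0, 0, 0, 0, 0, 0], [0, 0, 0, 0, 0, -1.5, 0], [0, 0, 0, 0, 0, -2, 0], [0, 0, 0, 0, 0, -3, 0], [0, 0, 0, 0, 0, -3, 0]]])

```text
t: 9.17
ee_pos: [0.5204, -0.1263, 0.1647]
orientation: [[-0.999, -0.055, -0.002], [-0.055, 0.999, 0.001], [0.002, 0.001, -1.0]]
contact_force: [0.5, -0.7, 0.3]
gripper_width: 0.0431
gripper_force: 0.0
```

Call:
apply_moves(plan=[[[0, 0, 0, 0, 0, -3, 0], [0, 0, 0, 0, 0, -3, 0], [0, 0, 0, 0, 0, -3, 0], [0, 0, 0, 0, 0, -2, 0], [0, 0, 0, 0, 0, 0, 0], [0, 0, 0, 0, 0, 0, 0]]])

```text
t: 9.67
ee_pos: [0.5217, -0.1267, 0.2753]
orientation: [[-0.999, -0.054, 0.002], [-0.054, 0.999, -0.001], [-0.002, -0.001, -1.0]]
contact_force: [0.0, 0.3, -1.2]
gripper_width: 0.043
gripper_force: 0.0
```

```bash
python3 - <<'E'
from h import *
from rig import read_camera
c=read_camera("wrist"); pickle.dump(c,open("wrist3.pkl","wb"));im=c["img"]
goto([.482,-.011,.25],-170)
P=cloud(c);near=np.hypot(P[...,0]-.522,P[...,1]+.1265)
k=(P[...,2]>.077)&(P[...,2]<.1)&(near<.03);q=P[k]
r=cv2.minAreaRect(q[:,:2].astype(np.float32)*1000);print("knob",r)
m=(P[...,2]>.052)&(P[...,2]<.07)&(near<.07);print("box",cv2.minAreaRect(P[m][:,:2].astype(np.float32)*1000))
u,v=proj(c,[[.522,-.1265,.085]])[0].astype(int);print(u,v)
a=max(0,v-75);b=max(0,u-70)
A=cv2.resize(im[a:a+130,b:b+130],(590,590),interpolation=cv2.INTER_CUBIC);cv2.imwrite("pics/w3c.png",A)
# pad / lever / shoulders cloud in press frame
for n in("wrist3","top"):
    c=pickle.load(open(n+".pkl","rb"));P=cloud(c)
    R=np.array([[.985,.174],[-.174,.985]]);L=(P[...,:2]-[.561,-.025])@R;z=P[...,2]
    p=(abs(L[...,0]+80)<-1)
    X=L*1000
    s=(abs(z-.135)<.007)&(X[...,0]>-135)&(X[...,0]<-75)&(abs(X[...,1])<70)
    for sg in(1,-1):
        q=X[s&(X[...,1]*sg>20)];print(n,"shoulder",sg,len(q),q.min(0) if len(q) else 0,q.max(0) if len(q) else 0, np.median(z[s&(X[...,1]*sg>20)]))
    p=(z>.17)&(z<.235)&(X[...,0]<-55)&(X[...,0]>-115)&(abs(X[...,1])<40);q=X[p];print("pad",len(q),q.min(0),q.max(0),q.mean(0),z[p].mean()) if p.any() else 0
E
```

```text
t 9.72 pos [ 0.5209 -0.1267  0.2739] yaw -176.9 tz [-4.e-04 -4.e-04 -1.e+00] shift cm [ 3.26 11.77  2.39] turn z -6.9 F [ 0.5 -0.1 -0.2] T [ 0.02 -0.03  0.01] q [ 0.75  0.29 -0.76  1.8   0.22  1.14  1.55]
knob ((522.2199096679688, -127.06781005859375), (40.76811981201172, 10.644675254821777), 2.909985303878784)
box ((522.2067260742188, -127.27178955078125), (71.972900390625, 74.43819427490234), 3.0118637084960938)
257 168
wrist3 shoulder 1 133 [-115.68146209   31.20702116] [-108.16857119   45.20052936] 0.13365761046867297
wrist3 shoulder -1 573 [-115.50658343  -48.31645175] [-85.80228174 -33.56069846] 0.13391547670181062
pad 2890 [-104.40788895  -17.95096537] [-55.00783464  14.51704603] [-82.94962681  -4.2477066 ] 0.201582695676699
top shoulder 1 32 [-115.52218725   33.92291681] [-87.25334376  47.41484985] 0.13428283302599725
top shoulder -1 32 [-116.07445496  -45.57896667] [-86.40311896 -32.12532861] 0.1341810611697173
pad 109 [-105.17690331  -15.14551533] [-56.01854244  16.32221963] [-83.58592256   0.80249984] 0.20234098635523806
```

View pics/w3c.png

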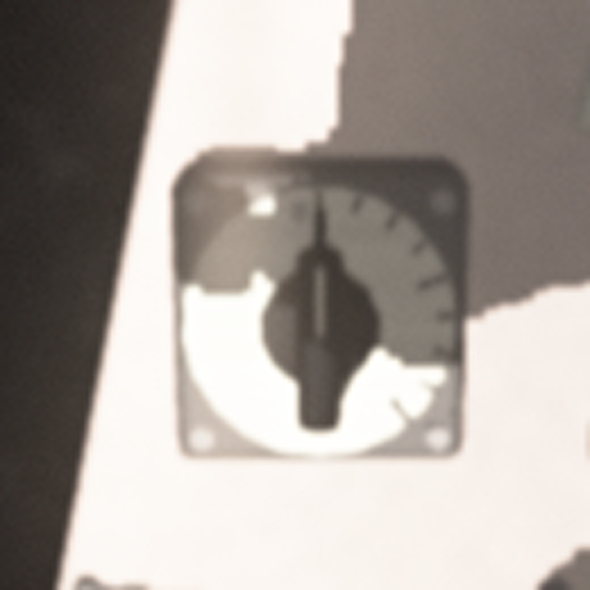

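Call:
apply_moves(plan=[[[0, 0, 6.5, 0, 0, 0, -1], [0, 0, 6.5, 0, 0, 0, -1], [0, 0, 0, 1.4, 2.7, 0, -1], [0, 0, 0, 1.4, 2.7, 0, -1], [0, 0, 0, 1.5, 2.7, 0, -1], [0, 0, 0, 1.5, 2.6, 0, -1], [0, 0, 0, 0, 0, 1.5, -1], [0, 0, 0, 0, 0, 1.5, -1], [0, 0, 0, 0, 0, 0, -1], [0, 0, 0, 0, 0, 0, -1], [0, 0, 0, 0, 0, 0, -1]]])

```text
t: 10.63
ee_pos: [0.4824, -0.0115, 0.2441]
orientation: [[-0.985, 0.172, -0.001], [0.172, 0.985, 0.0], [0.001, 0.0, -1.0]]
contact_force: [0.2, -0.1, 0.8]
gripper_width: -0.0002
gripper_force: 0.0
```

```bash
python3 -c "
from h import *
goto([.4818,-.0111,.212],170)"
```

```text
t 10.63 pos [ 0.4824 -0.0115  0.2441] yaw 170.09 tz [-1.e-03  5.e-04 -1.e+00] shift cm [0.06 0.03 3.21] turn z 0.09 F [ 0.2 -0.1  0.8] T [-0.03  0.01  0.02] q [ 0.59  0.23 -0.79  1.95  0.19  1.04  1.12]
```

Call:
apply_moves(plan=[[[0, 0, 0, 0, 0, 1.5, -1], [0, 0, 0, 0, 0, 1.5, -1], [0, 0, 0, 0, 0, 1, -1], [0, 0, 0, 0.5, 0, 1.2, -1], [0, 0, 0, 0.5, 0, 1.2, -1], [0, 0, 0, 0.3, 0, 1, -1], [0, 0, 0, 0.3, 0, 1, -1], [0, 0, 0, 0, 0, 0, -1], [0, 0, 0, 0, 0, 0, -1]]])

```text
t: 11.38
ee_pos: [0.4671, -0.0087, 0.1605]
orientation: [[-0.985, 0.172, 0.0], [0.172, 0.985, -0.0], [-0.0, -0.0, -1.0]]
contact_force: [0.8, -2.4, 3.5]
gripper_width: -0.0002
gripper_force: 2.3
```

```bash
python3 -c "
from h import *
goto([.4625,-.0078,.136],170)"
```

```text
t 11.38 pos [ 0.4671 -0.0087  0.1605] yaw 170.1 tz [ 1.e-04 -2.e-04 -1.e+00] shift cm [0.47 0.01 2.45] turn z 0.1 F [ 0.8 -2.4  3.5] T [-0.43 -0.38  0.  ] q [ 0.54  0.32 -0.76  2.07  0.29  0.86  1.01]
```

Call:
apply_moves(plan=[[[0, 0, 0, 0.2, 0, 0.7, -1], [0, 0, 0, 0.1, 0, 0.7, -1], [0, 0, 0, 0.1, 0, 0.5, -1], [0, 0, 0, 0, 0, 0.4, -1], [0, 0, 0, 0, 0, 0, -1], [0, 0, 0, 0, 0, 0, -1]]])

```text
t: 11.88
ee_pos: [0.4638, -0.0079, 0.1381]
orientation: [[-0.985, 0.172, 0.001], [0.172, 0.985, -0.0], [-0.002, -0.0, -1.0]]
contact_force: [2.8, -1.8, 5.7]
gripper_width: -0.0001
gripper_force: 3.0
```

```bash
cat > chk.py <<'E'
from h import *
from rig import read_camera
goto([.4625,-.0078,.135],170)
c=read_camera("wrist");pickle.dump(c,open("wrist4.pkl","wb"));P=cloud(c)
R=np.array([[.985,.174],[-.174,.985]]);X=(P[...,:2]-[.561,-.025])@R*1000;z=P[...,2]*1000
s=(X[...,0]>-112)&(X[...,0]<-90)&(z>110)&(z<160)
for a,b in((35,44),(-45,-36),(-14,-10),(-14,14)):
    q=s&(X[...,1]>a)&(X[...,1]<b);print("y",a,b,q.sum(),np.percentile(z[q],[10,50,90]).round(1) if q.any() else 0)
# pad strips and the lever profile along x
for x in range(-130,60,8):
    q=(abs(X[...,0]-x)<4)&(abs(X[...,1])<14)&(z>90)&(z<165)
    if q.sum()>5: print(x,q.sum(),np.percentile(z[q],[10,50,90]).round(1))
cv2.imwrite("pics/w4.png",c["img"])
E
python3 chk.py
```

```text
t 11.88 pos [ 0.4638 -0.0079  0.1381] yaw 170.1 tz [ 1.5e-03 -3.0e-04 -1.0e+00] shift cm [ 0.13 -0.01  0.31] turn z 0.1 F [ 2.8 -1.8  5.7] T [-0.47 -0.55 -0.01] q [ 0.52  0.34 -0.74  2.1   0.32  0.81  0.98]
y 35 44 696 [133.5 134.2 134.9]
y -45 -36 724 [133.5 134.3 135.1]
y -14 -10 293 [136.8 144.6 157.5]
y -14 14 1764 [136.8 145.8 157.5]
-122 767 [131.1 134.7 137.3]
-114 1154 [136.6 137.7 155.7]
-106 1657 [137.1 150.5 162.6]
-98 16 [133.9 134.4 135. ]
-50 106 [132.6 133.4 134. ]
-42 127 [132.5 133.1 133.7]
-34 44 [132.5 133.1 133.6]
```

View pics/w4.png

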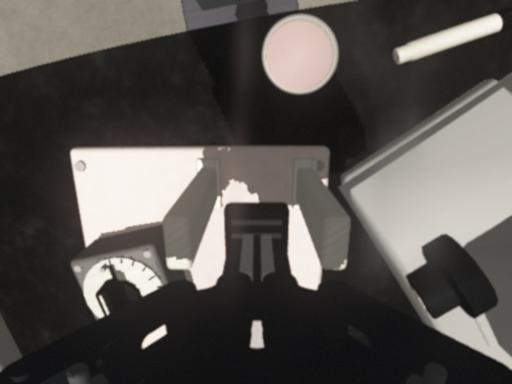

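Call:
apply_moves(plan=[[[0, 0, 0, 0, 0, 0.1, -1], [0, 0, 0, 0, 0, 0.1, -1], [0, 0, 0, 0, 0, 0.1, -1], [0, 0, 0, 0, 0, 0, -1], [0, 0, 0, 0, 0, 0, -1], [0, 0, 0, 0, 0, 0, -1]]])

```text
t: 12.43
ee_pos: [0.4636, -0.0079, 0.1352]
orientation: [[-0.985, 0.172, 0.001], [0.172, 0.985, -0.0], [-0.001, -0.0, -1.0]]
contact_force: [2.8, -2.3, 6.1]
gripper_width: -0.0002
gripper_force: 3.2
```

```bash
cat >> chk.py <<'E'
im=c["img"].max(2)
for n,(a,b,y0,y1) in dict(pad=(-119,-111,-13,13),shL=(-112,-90,35,44),shR=(-112,-90,-45,-36)).items():
    q=(X[...,0]>a)&(X[...,0]<b)&(X[...,1]>y0)&(X[...,1]<y1)&(z>125)&(z<141);print(n,q.sum(),np.percentile(z[q],[5,25,50,75]).round(1))
E
python3 chk.py | sed -n '1p;/pad/p;/sh/p;/^-1[012]/p'
```

```text
t 12.43 pos [ 0.4636 -0.0079  0.1352] yaw 170.09 tz [ 1.3e-03 -5.0e-04 -1.0e+00] shift cm [ 0.11 -0.    0.02] turn z 0.09 F [ 2.8 -2.3  6.1] T [-0.44 -0.43 -0.07] q [ 0.51  0.35 -0.74  2.1   0.33  0.81  0.97]
t 12.43 pos [ 0.4636 -0.0079  0.1352] yaw 170.09 tz [ 1.3e-03 -5.0e-04 -1.0e+00] shift cm [ 0.11 -0.    0.02] turn z 0.09 F [ 2.8 -2.3  6.1] T [-0.44 -0.43 -0.07] q [ 0.51  0.35 -0.74  2.1   0.33  0.81  0.97]
-122 777 [128.  131.7 134.3]
-114 1361 [133.8 134.9 157.7]
-106 1659 [134.2 149.4 162.3]
pad 885 [133.3 134.  134.4 134.9]
shL 720 [133.4 133.9 134.3 134.6]
shR 738 [133.4 133.9 134.3 134.7]
```

```bash
python3 -c "
from rig import finish_job
print(finish_job())"
```

```text
the job is handed in; nothing more can be done
None
```

I turned the reset knob back to its zero stop and released it, then pressed the lever pad flush with the shoulders (depth readings 134.4 mm for the pad, 134.3 mm for the shoulders) and handed the job in at about 12.5 s, still holding it.

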